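Run the stall's nut grinder with its spring key

TASK

Get the nut grinder ready and run it: first take the steel cup from the table and stand it upright and centred on the narrow round stand under the grinder's chute, and let go of it. Then take the key out of its wooden rest, push it fully home in the key switch (its pins are sticky, so wiggle it past them), turn it a quarter turn clockwise seen from above, as far as it goes, and finish still gripping the key and holding it turned: the switch springs back if let go. Leave the halva block, the jar and the green carton where they are.

Things in the scene. Friction and masses are not known exactly. Their poses are not given: they have to be found in the camera images.
- grinder: Yellow nut grinder, fixed. Origin on the table midway between its cup stand (100 mm towards its -x) and its key switch (100 mm towards its +x); z up, yaw within 0.2 rad. The housing, 320 mm long in x and 240 mm high, hopper to 320 mm, begins 150 mm from the origin towards its +y; its -y side is open.
- stand_top (a point): Centre of the flat round top, 40 mm across, of the slim steel cup stand, 60 mm above the table; axes as the grinder's. A sloping chute, 51 mm wide in x, comes down from the housing (+y) and ends 46 mm short of the stand's axis, its lip 145 to 165 mm above the table, rising to 230 mm at the housing: there is room for fingers spread along the grinder's x.
- keyhole (a point): Centre of the key slot's mouth in the flat top (60 by 60 mm) of the steel lock block, 70 mm above the table; axes as the grinder's. The slot, 20 mm (x) by 8 mm, goes straight down; a funnel round it, 6 mm deep, is 28 by 16 mm at the top. Two sticky brass spring pins stick 3 mm into it from its ends, 10 mm (+x) and 13.5 mm (-x) below the mouth; the key cams them aside.
- switch (a joint): Turn of the plug below the slot's fixed upper 17 mm, rad: 0 at rest, grows clockwise seen from above to its stop at 1.57; a spring (0.02 to 0.09 N m) turns it back. The key can turn only fully home: tip 30 mm below the mouth, bow on the block. The key has 0.12 rad of play in the plug, so turn it that much further.
- key: Key standing upright in its rest, 45 g. Origin at the centre of its lower tip, z up the shank, x along its width. From the tip up: flat steel bit 18 (x) by 6 by 10 mm high, tapered to 14 by 4 mm at the tip; round shank, 6 mm, up to 30 mm; flat black bow 36 (x) by 8 mm (y) from 30 to 74 mm above the tip. The same after half a turn: fits both ways round.
- key_rest: Fixed wooden block 70 (x) by 60 (y) by 40 mm high, origin under its centre. The key stands in a slot in the middle of its top, 20 mm (x) by 8 mm (y) and 34 mm deep; the key's bow rests on the block, its tip 10 mm above the table.
- cup: Open steel cup standing on the table, 110 g, 75 mm high, 50 mm in diameter at the base and 60 mm at the rim. Origin at the centre of its underside, z up.
- halva: Bystander: beige block of halva 110 by 80 mm on a paper sheet 130 by 100 mm, 69 mm high in all; origin under its centre. Not to be moved.
- jar: Bystander: brown jar with a white lid, 72 mm in diameter, 100 mm high; origin under its centre. Not to be moved.
- carton: Bystander: green carton 90 by 140 by 45 mm high; origin under its centre. Not to be moved.
Things that resemble listed ones, but are neither listed nor needed, are in the scene too. Of the things shaped like the key, the black one is meant.

How it is judged:
By the outcome, as a careful person would: the job done as asked, in the order asked, and still so for the second after the job is handed in, while the arm keeps its last pose, push and grip.
It also fails if it takes over 64 s, if anything falls off the work surface, if the arm or the gripper's body presses on something with over 40 N, if the wrist force passes 120 N, or if a joint passes its speed limit or range.

ROBOT

A 6-joint arm with a two-finger parallel gripper is mounted at the origin on the work surface. World frame = base frame: x ahead of the robot, y to its left, z up, the work surface at z = 0. Lengths are in m, angles in rad, forces in N, time in s.
With the tool pointing down it reaches from about 0.3 to 0.875 m from the base axis. Payload 6.4 kg.
Tool frame: the origin (TCP) lies at the very end of the fingers, on their centre line; the grasp point (between the pads) lies 19 mm behind it; z points along the fingers, y is the line along which they close (so a half turn about z gives the same grasp; the last joint's range is limited). The gripper opens to 85 mm and grips with 20 to 120 N. Pads are 22 mm wide; open, the fingers measure 114 mm over their backs; the gripper's body (76 mm by 85 mm) begins 54 mm behind the grasp point. The pads swing forward as they close: fully open they stand 13 mm farther back than shut.
Start: joints at [-1.53, 0.181, 1.607, -0, 1.354, -0.206], TCP at [0.14, -0.558, 0.231] pointing down, gripper open.
Joint ranges: [-2.99, 2.99], [-0.89, 2.07], [0.3, 2.58], [-1.14, 4.28], [0, 2.63], [-3.12, 3.12]. Speed limits (rad/s): [2.57, 2.57, 3.01, 3.14, 3.14, 3.14].

INTERFACE

Orientations are given as a unit quaternion [w, x, y, z].
In Python, from bench import get_obs, optics, workorder gives the robot as it stands.
- The arm moves only by the tool pendant, called after "Call:" by a JSON object that holds its "name" and its "arguments". Schema: {"type":"object","properties":{"plan":{"type":"object","properties":{"tx":{"type":"array","items":{"type":"number"},"minItems":1,"maxItems":10},"ty":{"type":"array","items":{"type":"number"},"minItems":1,"maxItems":10},"tz":{"type":"array","items":{"type":"number"},"minItems":1,"maxItems":10},"rx":{"type":"array","items":{"type":"number"},"minItems":1,"maxItems":10},"ry":{"type":"array","items":{"type":"number"},"minItems":1,"maxItems":10},"rz":{"type":"array","items":{"type":"number"},"minItems":1,"maxItems":10},"jaw":{"type":"array","items":{"type":"number"},"minItems":1,"maxItems":10}},"additionalProperties":false,"required":["tx","ty","tz","rx","ry","rz","jaw"]},"only":{"type":"string"},"quiet":{"type":"boolean"},"lines":{"type":"string"}},"required":["plan"],"additionalProperties":false}. plan is an object with one list for each field, all of the same length, 1 to 10, a row being the entries at one place: tx, ty, tz (the shift in shares of 0.75 m (1.0 is 0.75 m)), rx, ry, rz (a rotation vector in shares of 2 rad (1.0 is 2 rad)), jaw (the opening from 0.0 (shut) to 1.0 (fully open)); each row is the pose to reach, as a shift and turn from the pose commanded when the call began, along the tool's axes at that moment; what a row does not reach only later rows make up. A row lasts 1/8 s, in which the tool goes at most 0.0625 m and 0.188 rad, less where a joint would pass 70% of its speed; a pose out of reach is approached as far as the arm can. The fingers move at their own pace and stop on an object; the grip force is fixed at half the most. Time passes only in rows, so rows that do not move let the fingers close. The tool returns the time, the measured TCP pose, the force, the opening and the grip force at its end. only (a regular expression) keeps the lines of the reply that match it, lines (a string "A,B") keeps lines A to B, and quiet returns only ok. No shift or turn number may pass 1 either way. Input that does not fit is refused with a message, and nothing moves.
- get_obs(): the state, without advancing time (a new reading comes with each control period).
- optics.camera(name): name is "scene" or "side" or "wrist"; returns (picture, depth): 400x640x3 uint8, blue, green, red; 400x640 float32, m along the optical axis (not along the pixel's ray), 0 where there is no reading.
- optics.camera_params(name): a dict with "fovy" (degrees; the focal length in pixels is half the picture's height over the tangent of half this angle, whatever the lens; pixels are square), "cx", "cy" (the principal point, pixels), "view" (4x4, takes a point from world to camera coordinates). Camera axes: x right, y up, looking along -z (the intrinsics and any distortion apply to the point x, -y, -z); pixel columns grow to the right and rows downward; lengths in m; the calibration is good to about 2 mm. A picture is of the moment at which its call begins: read the wrist's pose just before it. camera_params takes no time and is no camera call; for the wrist camera it gives the pose at the moment of the call.
- workorder.hand_in(): hands the job in; it is judged then, once.
The state is a dict: "time_s": time; "q": joint angles; "dq": joint speeds; "joint_efforts": joint torques, N m; "eef_pos": TCP position; "eef_rot": TCP orientation; "wrist_force": force on the tool from outside, world axes, zero at the start; "torque": the same for the moment, N m; "opening": opening from 0.0 (shut) to 1.0 (fully open); "grasp_force": force on a finger pad.
Only numpy, scipy, OpenCV 4.12 (cv2) and the standard library are available. Lean on these libraries where they do the work, as an engineer would, in place of code of your own. Each camera call takes 0.05 s, during which the arm holds its last target. There are 200 camera calls.

## Working session

There is one attempt and no reset: what is moved stays moved. The work goes in short steps, Python scripts to look and compute and a tool call to move; the robot and the scene stay as the last step left them, time stands still between calls to the robot, and variables do not carry over. Pictures are saved under pics/ and viewed, at most 10 in all, crops included, and the job is handed in when it is done.

```bash
mkdir -p pics; ls; cat > h.py <<'E'
import numpy as np,cv2
from bench import get_obs,optics,workorder
from scipy.spatial.transform import Rotation as R
def cam(n):
    p=optics.camera_params(n); im,d=optics.camera(n); return im,d,p
def pt(p,d,u,v,w=2):
    f=200/np.tan(np.radians(p['fovy'])/2)
    a=d[int(v)-w:int(v)+w+1,int(u)-w:int(u)+w+1]; z=np.median(a[a>0])
    c=np.array([(u-p['cx'])/f*z,-(v-p['cy'])/f*z,-z,1]); return (np.linalg.inv(p['view'])@c)[:3]
E
python3 - <<'E'
from h import *
import pickle
for n in ('scene','side'):
    im,d,p=cam(n); cv2.imwrite(f'pics/{n}0.png',im); pickle.dump((im,d,p),open(n+'0.pkl','wb'))
    print(n,{k:np.round(v,3).tolist() if not isinstance(v,str) else v for k,v in p.items()})
print(get_obs())
E
```

```text
pics
scene {'fovy': 53.108, 'cx': 322.513, 'cy': 196.44, 'view': [[-0.725, 0.688, -0.01, 0.476], [-0.477, -0.492, 0.729, 0.148], [0.497, 0.533, 0.685, -1.116], [0.0, 0.0, 0.0, 1.0]]}
side {'fovy': 44.929, 'cx': 312.763, 'cy': 201.747, 'view': [[-0.627, -0.778, 0.021, 0.235], [0.505, -0.386, 0.772, -0.38], [-0.592, 0.495, 0.636, -1.017], [0.0, 0.0, 0.0, 1.0]]}
{'time_s': 0.1, 'q': array([-1.53027667e+00,  1.81467286e-01,  1.60790803e+00, -8.70703000e-06,
        1.35380561e+00, -2.06293106e-01]), 'dq': array([-4.02215734e-04, -8.62413620e-05, -2.56502082e-03,  7.07544167e-06,
       -1.12309943e-03, -3.02127489e-04]), 'joint_efforts': array([ 7.08855696e-04, -4.45880020e+01, -3.52238131e+01, -2.55228870e-04,
        4.16306168e-03, -3.88410754e-06]), 'eef_pos': array([ 0.14047836, -0.55706165,  0.23047393]), 'eef_rot': array([-7.91761724e-04,  9.92394663e-01,  1.23094284e-01,  6.15119191e-05]), 'wrist_force': array([ 0.10315866, -0.37785028, -0.21636821]), 'torque': array([-0.00955815, -0.01842316, -0.0139644 ]), 'grasp_force': 0.0, 'opening': 0.9981584293874713}
```

View pics/scene0.png

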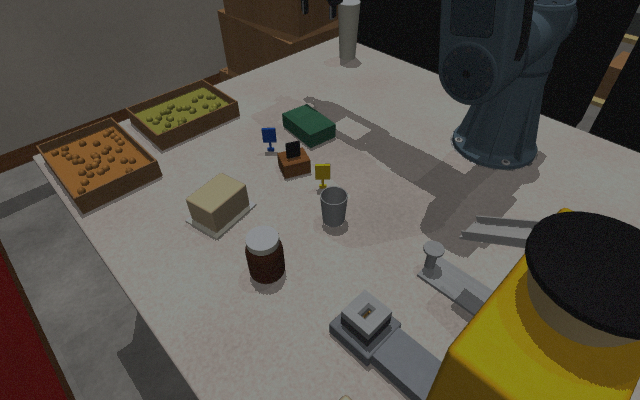

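View pics/side0.png

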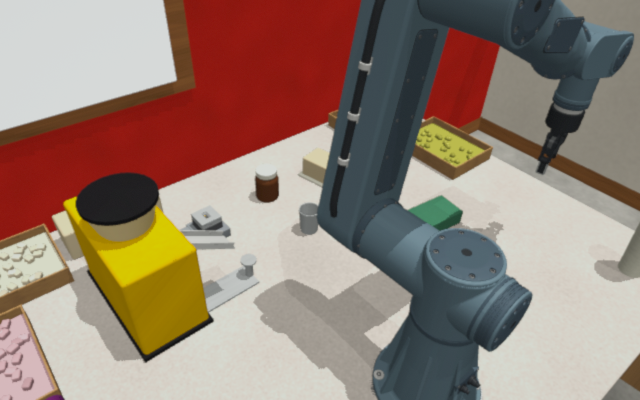

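The scene view gives these candidates:
- **Keys:** black at (293,150) in the wooden rest at (294,163), blue at (269,136) and yellow at (322,172). I choose the black one, as described.
- **Cups:** the steel cup on the table at (334,207), and a tall pale cylinder at (347,30). I choose the one at (334,207).

The stand is at (432,248), the lock at (366,315), the halva at (218,203), the jar at (265,255) and the carton at (308,125). The side view shows the arm hiding the key, with the stand at (249,263) and the cup at (309,218).

```bash
python3 - <<'E'
from h import *
import pickle
im,d,p=pickle.load(open('scene0.pkl','rb'))
a=cv2.resize(im[110:240,240:370],None,fx=4.4,fy=4.4,interpolation=cv2.INTER_CUBIC)
cv2.imwrite('pics/crop1.png',a)
for n,u,v in [('blackkey',293,150),('cup rimfront',334,222),('cup in',334,196),('stand',432,247),('lock',352,316),('lock2',380,315),('lock3',366,299),('halva',218,190),('jar',263,238),('carton',308,122),('blue',269,136),('yel',322,172)]:
    print(n,pt(p,d,u,v).round(4))
E
```

```text
blackkey [ 0.4708 -0.3017  0.061 ]
cup rimfront [ 0.54   -0.0853  0.0155]
cup in [ 0.5048 -0.1213  0.0469]
stand [0.4792 0.1216 0.0588]
lock [0.7024 0.1201 0.0688]
lock2 [0.6682 0.1508 0.0693]
lock3 [0.662  0.1145 0.0688]
halva [ 0.6909 -0.2982  0.0674]
jar [ 0.7187 -0.0923  0.0996]
carton [ 0.3413 -0.3904  0.044 ]
blue [ 0.4665 -0.4064  0.0493]
yel [ 0.4703 -0.1968  0.0518]
```

View pics/crop1.png

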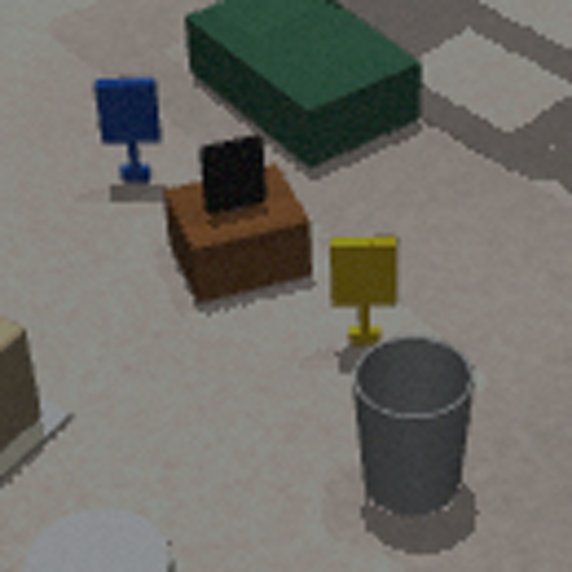

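The crop confirms the black key in the wooden rest, at crop (233,175). The blue and yellow ones stand loose on either side of it. Next I'll fit the poses from the depth cloud.

```bash
cat >> h.py <<'E'
def cloud(p,d):
    f=200/np.tan(np.radians(p['fovy'])/2)
    v,u=np.mgrid[0:400,0:640]
    c=np.stack([(u-p['cx'])/f*d,-(v-p['cy'])/f*d,-d,np.ones_like(d)],-1).astype(float)
    X=(c@np.linalg.inv(p['view']).T)[...,:3]; X[d<=0]=np.nan; return X
def near(X,c,r,z0,z1):
    return X[(np.hypot(X[...,0]-c[0],X[...,1]-c[1])<r)&(X[...,2]>z0)&(X[...,2]<z1)]
def rect(P):
    return cv2.minAreaRect((P[:,:2]*1000).astype(np.float32))
def circ(P,r):
    from scipy.optimize import least_squares
    return least_squares(lambda s:np.hypot(P[:,0]-s[0],P[:,1]-s[1])-(r(P[:,2])),P[:,:2].mean(0),loss='soft_l1',f_scale=.001)
E
python3 - <<'E'
from h import *
import pickle
for n in ('scene','side'):
    im,d,p=pickle.load(open(n+'0.pkl','rb')); X=cloud(p,d)
    print(n,'table',np.nanmedian(near(X,(.6,0),.05,-.02,.02)[:,2]))
    S=near(X,(.48,.122),.03,.052,.066); print('stand',len(S),rect(S),cv2.minEnclosingCircle((S[:,:2]*1000).astype(np.float32)))
    L=near(X,(.682,.132),.06,.063,.076); print('lock',len(L),rect(L))
    C=near(X,(.51,-.11),.06,.008,.08); s=circ(C,lambda z:.025+.005*z/.075); print('cup',len(C),s.x,np.abs(s.fun).mean())
    C=C[C[:,2]>.07]; print('rim',rect(C),C[:,2].max())
    K=near(X,(.47,-.302),.06,.034,.045); print('rest',len(K),rect(K) if len(K) else 0)
    K=near(X,(.47,-.302),.04,.048,.09); print('bow',len(K),rect(K) if len(K) else 0, K.mean(0),K.max(0))
E
```

```text
scene table -0.001046967122497744
stand 292 ((479.4293212890625, 125.55965423583984), (38.324302673339844, 39.633602142333984), 84.61178588867188) ((478.99786376953125, 125.92989349365234), 20.45085334777832)
lock 1207 ((678.4006958007812, 130.0066375732422), (62.09078598022461, 60.71097183227539), 1.7856959104537964)
cup 879 [ 0.52417251 -0.10372557] 0.0014276911140404982
rim ((524.2876586914062, -103.69792175292969), (60.04558563232422, 58.61885070800781), 79.29248809814453) 0.07654268638475559
rest 356 ((469.945068359375, -304.5832214355469), (64.62871551513672, 70.37928009033203), 67.13159942626953)
bow 185 ((471.50555419921875, -302.5237121582031), (9.516335487365723, 34.94969940185547), 69.55787658691406) [ 0.47163581 -0.30227332  0.06722445] [ 0.48829204 -0.29319208  0.08472806]
side table 0.0006083214877506959
stand 165 ((475.9718933105469, 127.16056823730469), (38.111106872558594, 39.547576904296875), 27.099590301513672) ((474.0289001464844, 127.41399383544922), 21.164478302001953)
lock 381 ((675.3577270507812, 131.6217498779297), (67.1230697631836, 61.5950927734375), 1.3770897388458252)
cup 519 [ 0.52101038 -0.10293338] 0.001623134562353513
rim ((523.7489624023438, -100.19966888427734), (49.21223068237305, 65.07215881347656), 46.91360092163086) 0.07800697604156903
rest 0 0<stdin>:11: RuntimeWarning: Mean of empty slice.
  ret = um.true_divide(
Traceback (most recent call last):
ValueError: zero-size array to reduction operation maximum which has no identity
```

```bash
cat >> h.py <<'E'
def goal(pos,a):
    o=get_obs(); w,x,y,z=o['eef_rot']; R0=R.from_quat([x,y,z,w])
    M=np.array([[-np.sin(a),np.cos(a),0],[np.cos(a),np.sin(a),0],[0,0,-1]])
    dp=R0.inv().apply(np.array(pos)-o['eef_pos']); rv=(R0.inv()*R.from_matrix(M)).as_rotvec()
    print('row',dp.round(4).tolist(),rv.round(4).tolist(),'t',round(o['time_s'],2))
E
python3 -c "
from h import *
goal((.523,-.103,.20),.025)"
```

```text
row [0.4819, -0.3468, 0.0312] [-0.0011, -0.0013, -1.349] t 0.1
```

Careful with the scale: shifts go in shares of 0.75 m and turns go in shares of 2 rad. That gives: 0.482 m / 0.75 = 0.6427, -0.347 m / 0.75 = -0.4627, -1.349 rad / 2 = -0.6745.

Call:
{"name": "pendant", "arguments": {"plan": {"tx": [0.6427, 0.6427, 0.6427, 0.6427, 0.6427, 0.6427, 0.6427, 0.6427, 0.6427, 0.6427], "ty": [-0.4627, -0.4627, -0.4627, -0.4627, -0.4627, -0.4627, -0.4627, -0.4627, -0.4627, -0.4627], "tz": [0.0413, 0.0413, 0.0413, 0.0413, 0.0413, 0.0413, 0.0413, 0.0413, 0.0413, 0.0413], "rx": [0, 0, 0, 0, 0, 0, 0, 0, 0, 0], "ry": [0, 0, 0, 0, 0, 0, 0, 0, 0, 0], "rz": [-0.6745, -0.6745, -0.6745, -0.6745, -0.6745, -0.6745, -0.6745, -0.6745, -0.6745, -0.6745], "jaw": [1, 1, 1, 1, 1, 1, 1, 1, 1, 1]}}}

```text
time_s: 1.35
eef_pos: [0.5241, -0.1005, 0.1997]
eef_rot: [-0.0, 0.697, 0.717, 0.0]
wrist_force: [0.3, -1.0, 0.3]
opening: 1.003
grasp_force: 0.0
```

Call:
{"name": "pendant", "arguments": {"plan": {"tx": [0, 0], "ty": [0, 0], "tz": [0, 0], "rx": [0, 0], "ry": [0, 0], "rz": [0, 0], "jaw": [1, 1]}}}

```text
time_s: 1.6
eef_pos: [0.5226, -0.1036, 0.1999]
eef_rot: [-0.0, 0.698, 0.716, -0.0]
wrist_force: [-0.5, -0.3, 0.2]
opening: 0.999
grasp_force: 0.0
```

```bash
python3 - <<'E'
from h import *
import pickle
im,d,p=cam('wrist'); cv2.imwrite('pics/w1.png',im); pickle.dump((im,d,p),open('w1.pkl','wb'))
print(get_obs()['eef_pos'],get_obs()['q']); X=cloud(p,d)
C=near(X,(.523,-.103),.05,.008,.08); s=circ(C,lambda z:.025+.005*z/.075); print('cup',len(C),s.x,np.abs(s.fun).mean())
C=C[C[:,2]>.068]; print('rim',rect(C),C[:,2].max())
goal((.523,-.103,.034),.025)
E
```

```text
[ 0.52245912 -0.1040363   0.20006047] [-4.19303741e-01  1.17725166e-01  1.74425448e+00 -3.86037492e-04
  1.28026742e+00 -4.43414558e-01]
cup 2037 [ 0.5231947  -0.10280737] 0.0014207607169182564
rim ((523.7943115234375, -105.3641128540039), (59.10029983520508, 58.3687629699707), 88.98746490478516) 0.07705950050425947
row [0.001, 0.0007, 0.1661] [-0.0007, 0.0001, -0.0008] t 1.65
```

View pics/w1.png

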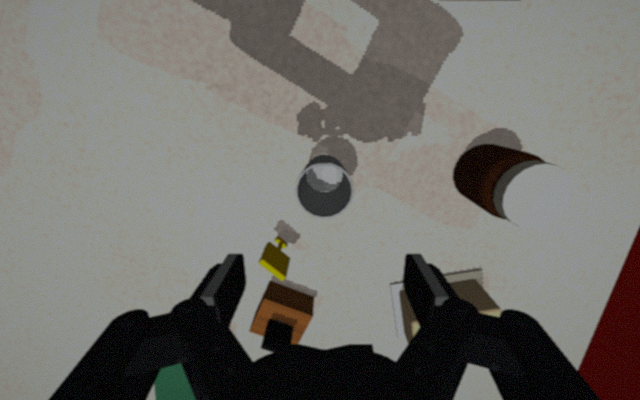

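The wrist view shows the cup at (325,187), centred between the fingers with both sides clear. The black key in its rest is at (280,330). I'll descend and grip.

To row units: 0.166 m / 0.75 = 0.2213, 0.001 m / 0.75 = 0.0013.

Call:
{"name": "pendant", "arguments": {"plan": {"tx": [0, 0, 0, 0, 0, 0, 0, 0, 0, 0], "ty": [0.0013, 0.0013, 0.0013, 0.0013, 0.0013, 0.0013, 0.0013, 0.0013, 0.0013, 0.0013], "tz": [0.0733, 0.1467, 0.2, 0.2213, 0.2213, 0.2213, 0.2213, 0.2213, 0.2213, 0.2213], "rx": [0, 0, 0, 0, 0, 0, 0, 0, 0, 0], "ry": [0, 0, 0, 0, 0, 0, 0, 0, 0, 0], "rz": [0, 0, 0, 0, 0, 0, 0, 0, 0, 0], "jaw": [1, 1, 1, 1, 1, 0, 0, 0, 0, 0]}}}

```text
time_s: 2.9
eef_pos: [0.5254, -0.1042, 0.0368]
eef_rot: [0.002, 0.698, 0.716, 0.0]
wrist_force: [-3.4, -0.0, 7.3]
opening: 0.674
grasp_force: 62.4
```

Call:
{"name": "pendant", "arguments": {"plan": {"tx": [0, 0, 0, 0, 0], "ty": [0, 0, 0, 0, 0], "tz": [-0.0667, -0.1333, -0.1733, -0.1733, -0.1733], "rx": [0, 0, 0, 0, 0], "ry": [0, 0, 0, 0, 0], "rz": [0, 0, 0, 0, 0], "jaw": [0, 0, 0, 0, 0]}}}

```text
time_s: 3.52
eef_pos: [0.5236, -0.1031, 0.1638]
eef_rot: [-0.0, 0.698, 0.716, -0.0]
wrist_force: [0.2, -0.0, -1.5]
opening: 0.671
grasp_force: 64.4
```

```bash
python3 - <<'E'
from h import *
import pickle
for n in('scene','wrist'):
    im,d,p=cam(n); pickle.dump((im,d,p),open(n+'2.pkl','wb')); cv2.imwrite(f'pics/{n}2.png',im)
    e=get_obs()['eef_pos'];print(e); X=cloud(p,d)
    C=near(X,e,.032,.10,.22); print(n,len(C))
    if len(C): print(rect(C[C[:,2]>.19]) if (C[:,2]>.19).sum()>5 else 0,C.min(0),C.max(0))
    S=near(X,(.478,.126),.03,.052,.066)
    if len(S): print('stand',len(S),rect(S),np.median(S[:,2]))
    L=near(X,(.677,.131),.06,.063,.076)
    if len(L): print('lock',len(L),rect(L),np.median(L[:,2]))
E
```

```text
[ 0.52321655 -0.10289222  0.16305232]
scene 979
((523.5460205078125, -101.9829330444336), (60.99153518676758, 54.817718505859375), 43.99431610107422) [ 0.4913311  -0.13061145  0.12610144] [ 0.55266763 -0.07288628  0.2191636 ]
stand 290 ((478.54644775390625, 125.56216430664062), (40.25071716308594, 38.16664505004883), 18.479318618774414) 0.05862637704247081
lock 1199 ((678.3096313476562, 129.99049377441406), (61.94607162475586, 60.51612091064453), 1.4798154830932617) 0.06880984800719259
[ 0.52306969 -0.10285771  0.16272677]
wrist 15781
((524.1943359375, -104.0262451171875), (59.70481491088867, 59.52611541748047), 42.74840545654297) [ 0.49177715 -0.13306494  0.12748271] [ 0.55484244 -0.07416449  0.21997329]
```

```bash
python3 -c "
from h import *
p=optics.camera_params('wrist');T=np.linalg.inv(p['view']);print(T.round(3))
goal((.479,.0,.22),.025)"
```

```text
[[ 1.    -0.025 -0.005  0.522]
 [ 0.025  0.946  0.324 -0.021]
 [-0.003 -0.324  0.946  0.306]
 [ 0.     0.     0.     1.   ]]
row [0.104, -0.0416, -0.057] [-0.0025, -0.0012, -0.0] t 3.62
```

To row units: 0.104 m / 0.75 = 0.1387, 0.05 m / 0.75 = 0.0667.

Call:
{"name": "pendant", "arguments": {"plan": {"tx": [0.0667, 0.1387, 0.1387, 0.1387, 0.1387], "ty": [-0.0267, -0.056, -0.056, -0.056, -0.056], "tz": [-0.04, -0.076, -0.076, -0.076, -0.076], "rx": [0, 0, 0, 0, 0], "ry": [0, 0, 0, 0, 0], "rz": [0, 0, 0, 0, 0], "jaw": [0, 0, 0, 0, 0]}}}

```text
time_s: 4.25
eef_pos: [0.4793, -0.0012, 0.22]
eef_rot: [-0.001, 0.699, 0.716, -0.001]
wrist_force: [0.1, -0.6, -1.5]
opening: 0.67
grasp_force: 64.5
```

```bash
python3 - <<'E'
from h import *
import pickle
for n in('wrist',):
    im,d,p=cam(n); pickle.dump((im,d,p),open(n+'3.pkl','wb')); cv2.imwrite(f'pics/{n}3.png',im)
    e=get_obs()['eef_pos'];print(e); X=cloud(p,d)
    C=near(X,e,.032,.15,.28); print('cup',rect(C[C[:,2]>.245]),C.min(0),C.max(0))
    S=near(X,(.478,.126),.03,.052,.066)
    if len(S): print('stand',len(S),rect(S),np.median(S[:,2]))
    L=near(X,(.677,.131),.06,.063,.076)
    if len(L): print('lock',len(L),rect(L),np.median(L[:,2]))
goal((.479,.1257,.155),.025)
E
```

```text
[ 0.4793162  -0.00125569  0.22009078]
cup ((480.0672302246094, -2.437480926513672), (59.9738883972168, 59.849609375), 43.536598205566406) [ 0.44776104 -0.03145353  0.18429449] [0.51089591 0.02774153 0.27994662]
stand 1423 ((477.93310546875, 123.79893493652344), (38.924922943115234, 39.07414245605469), 37.692535400390625) 0.06038495654873405
lock 4660 ((677.7113037109375, 128.63009643554688), (62.102169036865234, 59.91029739379883), 1.0998417139053345) 0.07012420975179506
row [0.1269, 0.0028, 0.0651] [-0.0021, -0.0004, -0.0014] t 4.3
```

View pics/wrist3.png

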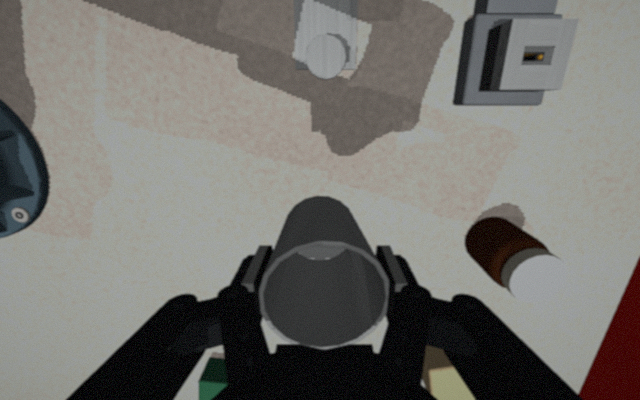

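The wrist view shows the cup held upright, with its rim centred at (324,295). The stand top is at (327,55) and the lock slot at (538,56). I'll place the cup at TCP (0.4778,0.1248), which averages both cameras.

To row units: 0.126 m / 0.75 = 0.168, 0.001 m / 0.75 = 0.0013.

Call:
{"name": "pendant", "arguments": {"plan": {"tx": [0.08, 0.1467, 0.168, 0.168, 0.168, 0.168, 0.168, 0.168, 0.168], "ty": [0, 0.0013, 0.0013, 0.0013, 0.0013, 0.0013, 0.0013, 0.0013, 0.0013], "tz": [0.0267, 0.04, 0.0533, 0.0867, 0.12, 0.1467, 0.1573, 0.1573, 0.1573], "rx": [0, 0, 0, 0, 0, 0, 0, 0, 0], "ry": [0, 0, 0, 0, 0, 0, 0, 0, 0], "rz": [0, 0, 0, 0, 0, 0, 0, 0, 0], "jaw": [0, 0, 0, 0, 0, 0, 0, 0, 0]}}}

```text
time_s: 5.42
eef_pos: [0.4782, 0.1253, 0.104]
eef_rot: [0.0, 0.698, 0.716, 0.0]
wrist_force: [0.1, 0.2, -1.2]
opening: 0.675
grasp_force: 64.5
```

```bash
python3 -c "
from h import *
goal((.4778,.1248,.096),.025)"
```

```text
row [-0.0005, -0.0004, 0.008] [0.0013, 0.0001, -0.0004] t 5.42
```

To row units: 0.007 m / 0.75 = 0.0093, 0.006 m / 0.75 = 0.008.

Call:
{"name": "pendant", "arguments": {"plan": {"tx": [-0.0007, -0.0007, -0.0007], "ty": [0, 0, 0], "tz": [0.0053, 0.008, 0.0093], "rx": [0, 0, 0], "ry": [0, 0, 0], "rz": [0, 0, 0], "jaw": [0, 0, 0]}}}

```text
time_s: 5.8
eef_pos: [0.4774, 0.1251, 0.0967]
eef_rot: [0.0, 0.698, 0.716, 0.0]
wrist_force: [-3.6, 0.2, 10.3]
opening: 0.678
grasp_force: 65.3
```

Call:
{"name": "pendant", "arguments": {"plan": {"tx": [0, 0], "ty": [0, 0], "tz": [0.0013, 0.0013], "rx": [0, 0], "ry": [0, 0], "rz": [0, 0], "jaw": [0, 0]}}}

```text
time_s: 6.05
eef_pos: [0.4775, 0.1251, 0.0966]
eef_rot: [0.0, 0.698, 0.716, -0.0]
wrist_force: [-6.0, -0.8, 11.6]
opening: 0.675
grasp_force: 65.8
```

```bash
python3 -c "
from h import *
goal((.4778,.1248,.096),.025)"
```

```text
row [-0.0004, 0.0003, 0.0006] [-0.0, 0.0002, 0.0004] t 6.05
```

To row units: -0.12 m / 0.75 = -0.16, -0.07 m / 0.75 = -0.0933.

Call:
{"name": "pendant", "arguments": {"plan": {"tx": [0, 0, 0, 0, 0, 0, 0, 0, 0, 0], "ty": [0, 0, 0, 0, 0, 0, 0, 0, 0, 0], "tz": [-0.0013, -0.0013, -0.0013, -0.0013, -0.0013, -0.0013, -0.0267, -0.0933, -0.16, -0.16], "rx": [0, 0, 0, 0, 0, 0, 0, 0, 0, 0], "ry": [0, 0, 0, 0, 0, 0, 0, 0, 0, 0], "rz": [0, 0, 0, 0, 0, 0, 0, 0, 0, 0], "jaw": [0, 0.8, 0.85, 1, 1, 1, 1, 1, 1, 1]}}}

```text
time_s: 7.3
eef_pos: [0.4803, 0.1252, 0.22]
eef_rot: [0.003, 0.698, 0.716, 0.003]
wrist_force: [0.2, 0.4, 0.2]
opening: 1.002
grasp_force: 0.0
```

```bash
python3 - <<'E'
from h import *
import pickle
for n in('scene','wrist'):
    im,d,p=cam(n); X=cloud(p,d)
    if n=='scene': cv2.imwrite('pics/s4.png',cv2.resize(im[190:350,310:510],None,fx=3,fy=3))
    C=near(X,(.478,.125),.045,.11,.14); print(n,len(C),rect(C[C[:,2]>.128]),C[:,2].max())
    s=circ(near(X,(.478,.125),.045,.07,.14),lambda z:.025+.005*(z-.06)/.075);print(s.x)
goal((.4778,.0,.235),.025)
E
```

```text
scene 658 ((476.8603515625, 125.04643249511719), (58.64386749267578, 58.951454162597656), 79.12051391601562) 0.13561467944516536
[0.47668766 0.12507592]
wrist 1700 ((475.4424743652344, 123.9910659790039), (58.356773376464844, 59.332027435302734), 3.712096691131592) 0.1370856052466718
[0.47564861 0.12625335]
row [-0.1251, -0.0028, -0.0195] [0.0011, -0.0, 0.0] t 7.4
```

View pics/s4.png

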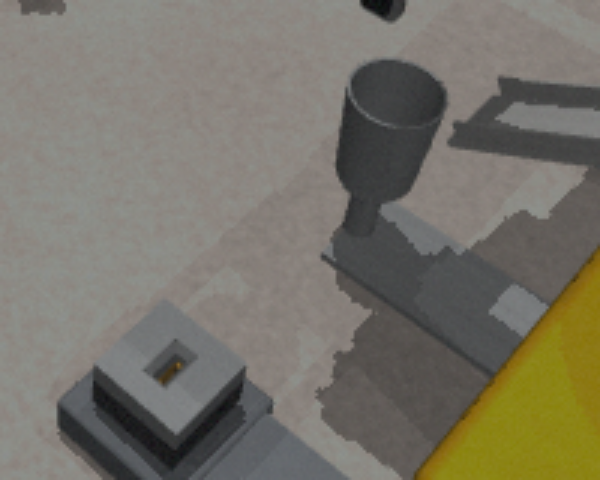

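The cup stands upright on the stand, rim at crop (396,92), about 2 mm off centre, which is fine. Now the key.

```bash
python3 -c "
from h import *
goal((.4715,-.3025,.20),1.2)"
```

```text
row [-0.4273, -0.0167, 0.0155] [0.001, 0.0006, -1.175] t 7.4
```

To row units: -0.427 m / 0.75 = -0.5693, -0.017 m / 0.75 = -0.0227, -1.175 rad / 2 = -0.5875.

Call:
{"name": "pendant", "arguments": {"plan": {"tx": [-0.5693, -0.5693, -0.5693, -0.5693, -0.5693, -0.5693, -0.5693, -0.5693, -0.5693, -0.5693], "ty": [-0.0227, -0.0227, -0.0227, -0.0227, -0.0227, -0.0227, -0.0227, -0.0227, -0.0227, -0.0227], "tz": [0.02, 0.02, 0.02, 0.02, 0.02, 0.02, 0.02, 0.02, 0.02, 0.02], "rx": [0, 0, 0, 0, 0, 0, 0, 0, 0, 0], "ry": [0, 0, 0, 0, 0, 0, 0, 0, 0, 0], "rz": [-0.5875, -0.5875, -0.5875, -0.5875, -0.5875, -0.5875, -0.5875, -0.5875, -0.5875, -0.5875], "jaw": [0.5, 0.5, 0.5, 0.5, 0.5, 0.5, 0.5, 0.5, 0.5, 0.5]}}}

```text
time_s: 8.65
eef_pos: [0.4703, -0.301, 0.1986]
eef_rot: [-0.001, 0.184, 0.983, 0.001]
wrist_force: [0.1, 0.3, 0.6]
opening: 0.496
grasp_force: 0.0
```

```bash
python3 - <<'E'
from h import *
im,d,p=cam('wrist'); cv2.imwrite('pics/w5.png',im)
print(get_obs()['eef_pos'],get_obs()['q'][5]); X=cloud(p,d)
for z0,z1 in((.034,.045),(.052,.095),(.076,.095)):
    K=near(X,(.471,-.303),.045,z0,z1); print(len(K),rect(K),np.median(K[:,2]),K.max(0))
im,d,p=cam('scene');X=cloud(p,d)
for z0,z1 in((.034,.045),(.052,.095),(.076,.095)):
    K=near(X,(.471,-.303),.045,z0,z1); print(len(K),rect(K),np.median(K[:,2]) ) if len(K)>5 else 0
goal((.4715,-.3025,.046),1.2)
E
```

```text
[ 0.47065123 -0.30071348  0.19906722] -1.9819456365422587
2903 ((468.7730407714844, -305.3744812011719), (59.82187271118164, 70.73401641845703), 66.8196792602539) 0.04035479337617831 [ 0.51165971 -0.26525021  0.04445896]
343 ((468.24322509765625, -305.3807067871094), (7.787111282348633, 35.72179412841797), 68.20751953125) 0.08385640331139993 [ 0.48540417 -0.29567185  0.08635294]
304 ((468.24322509765625, -305.3807067871094), (7.787111282348633, 35.72179412841797), 68.20751953125) 0.08405022944213589 [ 0.48540417 -0.29583202  0.08635294]
349 ((470.2286682128906, -304.041259765625), (62.737281799316406, 71.37478637695312), 65.04226684570312) 0.03861952644586264
165 ((470.8263854980469, -303.0328674316406), (10.49551773071289, 36.263214111328125), 70.10623931884766) 0.06935941877528873
56 ((470.5489196777344, -303.4325866699219), (9.645384788513184, 34.92737579345703), 69.726318359375) 0.08070350866347037
row [-0.0015, -0.0016, 0.1535] [0.0009, -0.0015, 0.0012] t 8.75
```

View pics/w5.png

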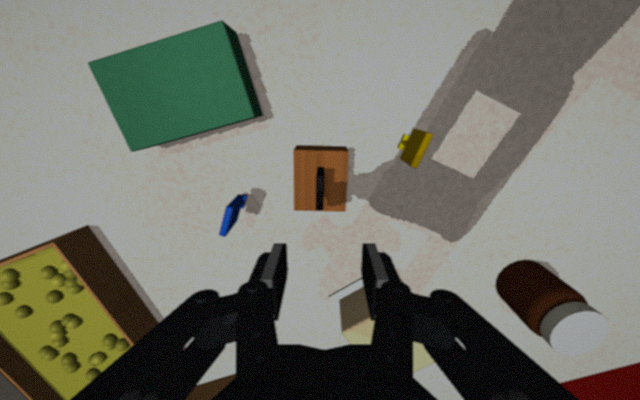

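The wrist view shows the black key's bow at (321,187) in its rest, centred between the fingers. The blue key at (233,213) and the yellow one at (415,148) are clear. I'll descend and grip.

```bash
python3 -c "
from h import *
goal((.4693,-.3045,.046),1.18)"
```

```text
row [-0.0001, -0.0043, 0.1535] [0.0009, -0.0015, 0.0212] t 8.75
```

To row units: 0.153 m / 0.75 = 0.204, 0.14 m / 0.75 = 0.1867, 0.021 rad / 2 = 0.0105.

Call:
{"name": "pendant", "arguments": {"plan": {"tx": [0, 0, 0, 0, 0, 0, 0, 0, 0], "ty": [-0.0053, -0.0053, -0.0053, -0.0053, -0.0053, -0.0053, -0.0053, -0.0053, -0.0053], "tz": [0.0667, 0.1333, 0.1867, 0.204, 0.204, 0.204, 0.204, 0.204, 0.204], "rx": [0, 0, 0, 0, 0, 0, 0, 0, 0], "ry": [0, 0, 0, 0, 0, 0, 0, 0, 0], "rz": [0.0105, 0.0105, 0.0105, 0.0105, 0.0105, 0.0105, 0.0105, 0.0105, 0.0105], "jaw": [0.5, 0.5, 0.5, 0.5, 0.4, 0, 0, 0, 0]}}}

```text
time_s: 9.88
eef_pos: [0.4709, -0.307, 0.0494]
eef_rot: [0.002, 0.195, 0.981, -0.001]
wrist_force: [-0.1, 1.1, 6.8]
opening: 0.084
grasp_force: 59.3
```

```bash
python3 -c "
from h import *
o=get_obs();print(o['torque'],o['eef_rot'],o['wrist_force'])"
```

```text
[ 0.21228232  0.00961468 -0.0249869 ] [ 1.63515662e-03  1.94653147e-01  9.80870328e-01 -9.36779031e-04] [-0.09255775  1.05260219  6.78334494]
```

To row units: -0.16 m / 0.75 = -0.2133, -0.01 m / 0.75 = -0.0133.

Call:
{"name": "pendant", "arguments": {"plan": {"tx": [0, 0, 0, 0, 0, 0, 0, 0], "ty": [0, 0, 0, 0, 0, 0, 0, 0], "tz": [-0.0133, -0.04, -0.08, -0.1333, -0.1867, -0.2133, -0.2133, -0.2133], "rx": [0, 0, 0, 0, 0, 0, 0, 0], "ry": [0, 0, 0, 0, 0, 0, 0, 0], "rz": [0, 0, 0, 0, 0, 0, 0, 0], "jaw": [0, 0, 0, 0, 0, 0, 0, 0]}}}

```text
time_s: 10.88
eef_pos: [0.469, -0.3055, 0.2064]
eef_rot: [-0.001, 0.195, 0.981, 0.0]
wrist_force: [-0.0, 0.4, -0.2]
opening: 0.083
grasp_force: 58.5
```

```bash
python3 -c "
from h import *
goal((.678,.1295,.165),1.596)"
```

```text
row [-0.0271, 0.4818, 0.0416] [0.0008, -0.0013, -0.4171] t 10.88
```

To row units: 0.482 m / 0.75 = 0.6427, -0.027 m / 0.75 = -0.036, -0.417 rad / 2 = -0.2085.

Call:
{"name": "pendant", "arguments": {"plan": {"tx": [-0.036, -0.036, -0.036, -0.036, -0.036, -0.036, -0.036, -0.036, -0.036, -0.036], "ty": [0.6427, 0.6427, 0.6427, 0.6427, 0.6427, 0.6427, 0.6427, 0.6427, 0.6427, 0.6427], "tz": [0.0267, 0.0267, 0.0267, 0.0267, 0.0267, 0.0267, 0.0267, 0.0267, 0.0267, 0.0267], "rx": [0, 0, 0, 0, 0, 0, 0, 0, 0, 0], "ry": [0, 0, 0, 0, 0, 0, 0, 0, 0, 0], "rz": [-0.2085, -0.2085, -0.2085, -0.2085, -0.2085, -0.2085, -0.2085, -0.2085, -0.2085, -0.2085], "jaw": [0, 0, 0, 0, 0, 0, 0, 0, 0, 0]}}}

```text
time_s: 12.12
eef_pos: [0.6776, 0.1289, 0.1854]
eef_rot: [-0.002, -0.013, 1.0, -0.0]
wrist_force: [0.1, 0.7, -0.5]
opening: 0.091
grasp_force: 58.8
```

```bash
python3 - <<'E'
from h import *
import pickle
print(get_obs()['eef_pos'],get_obs()['eef_rot'])
for n in('scene','side','wrist'):
    im,d,p=cam(n); X=cloud(p,d); pickle.dump((im,d,p),open(n+'6.pkl','wb'))
    cv2.imwrite(f'pics/{n}6.png',im)
    L=near(X,(.678,.130),.06,.063,.076); print(n,'lock',len(L),rect(L) if len(L) else 0)
    e=get_obs()['eef_pos']
    f=200/np.tan(np.radians(p['fovy'])/2)
    for dz in (0.03,-.005,-.039):
        c=p['view']@np.array([*(e+[0,0,dz]),1]); print('pix',dz,p['cx']+f*c[0]/-c[2],p['cy']+f*-c[1]/-c[2])
    K=near(X,e,.03,e[2]-.06,e[2]-.002); print('key',len(K))
    for z0,z1 in ((-.06,-.03),(-.03,-.012),(-.012,-.002)):
        k=K[(K[:,2]>e[2]+z0)&(K[:,2]<e[2]+z1)]
        if len(k)>3: print(z0,len(k),k.mean(0)-e,rect(k),k[:,2].min()-e[2])
a=[cv2.resize(cv2.imread('pics/scene6.png')[190:370,280:430],(400,480)),cv2.resize(cv2.imread('pics/side6.png')[140:240,160:243],(400,480))]
cv2.imwrite('pics/c6.png',np.hstack(a))
E
```

```text
[0.67756195 0.12893415 0.18535976] [-1.60927655e-03 -1.27931454e-02  9.99916838e-01 -2.49888362e-04]
scene lock 1209 ((678.5100708007812, 129.6489715576172), (61.681854248046875, 61.75266647338867), 1.1427652835845947)
pix 0.03 372.5487918682564 254.0443750783671
pix -0.005 370.74542693950957 269.0872486915156
pix -0.039 369.12927248066 282.56849526355273
key 84
-0.06 46 [-0.00066177  0.00155471 -0.0330361 ] ((674.756103515625, 129.0607452392578), (18.58467674255371, 5.939876079559326), 0.8737298846244812) -0.03768467467106468
-0.03 17 [-0.00031982  0.0018821  -0.02469023] ((678.6695556640625, 129.52622985839844), (3.3250572681427, 8.993630409240723), 78.33220672607422) -0.029838407853220505
-0.012 21 [ 0.01302745  0.00262962 -0.00657074] ((690.0430908203125, 131.7479705810547), (4.26917839050293, 10.709833145141602), 54.5924072265625) -0.009751254288919431
side lock 382 ((676.9447631835938, 131.60150146484375), (69.10494995117188, 61.397
[... 764 characters left out ...]
8173828, 60.11595916748047), 1.3629852533340454)
pix 0.03 326.45768239311855 286.88092838969544
pix -0.005 325.986452513597 250.4320093351284
pix -0.039 325.67903124372316 226.65343868790987
key 83
-0.06 26 [-0.01235077 -0.00120893 -0.03218261] ((665.8927612304688, 126.6491470336914), (4.789251804351807, 1.059638500213623), 89.66314697265625) -0.03538158918869633
-0.03 7 [-0.01231911 -0.00139767 -0.02897021] ((665.8565673828125, 126.31103515625), (0.328893780708313, 5.321135997772217), 0.843864917755127) -0.029338021417007004
-0.012 50 [-0.02081475 -0.00137139 -0.00450983] ((657.6400146484375, 126.45414733886719), (7.530459403991699, 2.260997772216797), 87.8692626953125) -0.00753519598035754
```

View pics/c6.png

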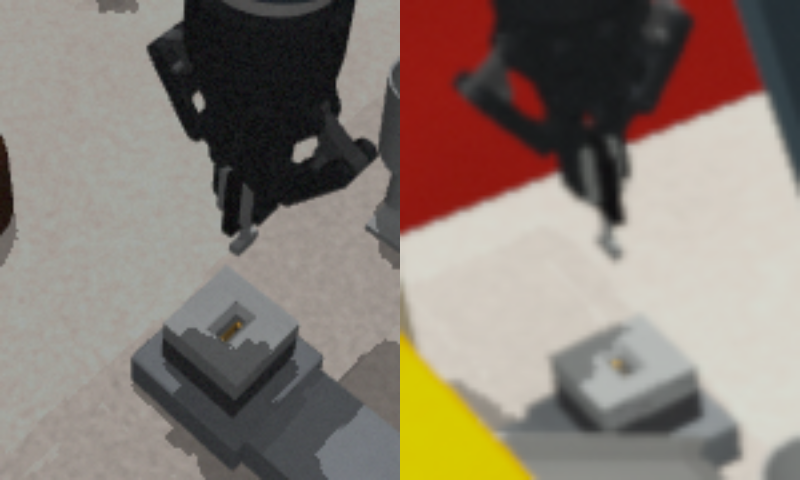

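The crop shows the key hanging straight, its bit at crop (243,242), above the slot at (232,330). The bit sits about 3 mm towards -x of the TCP, so I'll go to TCP (0.6811,0.1299).

```bash
python3 -c "
from h import *
goal((.6811,.1299,.113),1.594)"
```

```text
row [-0.003, 0.002, 0.0738] [-0.0002, -0.001, 0.0004] t 12.28
```

To row units: 0.072 m / 0.75 = 0.096, -0.0035 m / 0.75 = -0.0047.

Call:
{"name": "pendant", "arguments": {"plan": {"tx": [-0.0047, -0.0047, -0.0047, -0.0047, -0.0047], "ty": [0.0016, 0.0016, 0.0016, 0.0016, 0.0016], "tz": [0.04, 0.0733, 0.0907, 0.096, 0.096], "rx": [0, 0, 0, 0, 0], "ry": [0, 0, 0, 0, 0], "rz": [0, 0, 0, 0, 0], "jaw": [0, 0, 0, 0, 0]}}}

```text
time_s: 12.9
eef_pos: [0.6825, 0.1302, 0.116]
eef_rot: [0.0, -0.012, 1.0, 0.0]
wrist_force: [0.1, -0.5, 0.3]
opening: 0.088
grasp_force: 58.8
```

```bash
python3 - <<'E'
from h import *
ims=[]
for n in('scene','wrist'):
    im,d,p=cam(n); X=cloud(p,d)
    e=get_obs()['eef_pos']; print(e)
    L=near(X,(.678,.130),.06,.063,.076); print(n,'lock',len(L),rect(L))
    K=near(X,e,.03,e[2]-.034,e[2]-.003); print(len(K),[ (k.mean(0)-e).round(4).tolist() for k in [K]] if len(K) else 0, rect(K))
    ims.append(cv2.resize(im[260:360,320:420] if n=='scene' else im[180:280,275:375],(400,400),interpolation=cv2.INTER_CUBIC))
cv2.imwrite('pics/c7.png',np.hstack(ims))
E
```

```text
[0.68277957 0.13036915 0.11648331]
scene lock 964 ((678.7033081054688, 130.01190185546875), (61.56474685668945, 60.98846435546875), 0.8350064158439636)
53 [[0.0031, 0.001, -0.0244]] ((685.2374267578125, 130.5762939453125), (26.93988800048828, 6.704455375671387), 3.8054797649383545)
[0.68288869 0.13045747 0.11666413]
wrist lock 5440 ((677.5596923828125, 129.02488708496094), (60.79148483276367, 60.12428283691406), 1.3498437404632568)
68 [[-0.017, -0.0016, -0.0161]] ((666.3272094726562, 128.7164306640625), (7.578609943389893, 9.893837928771973), 88.0855484008789)
```

View pics/c7.png

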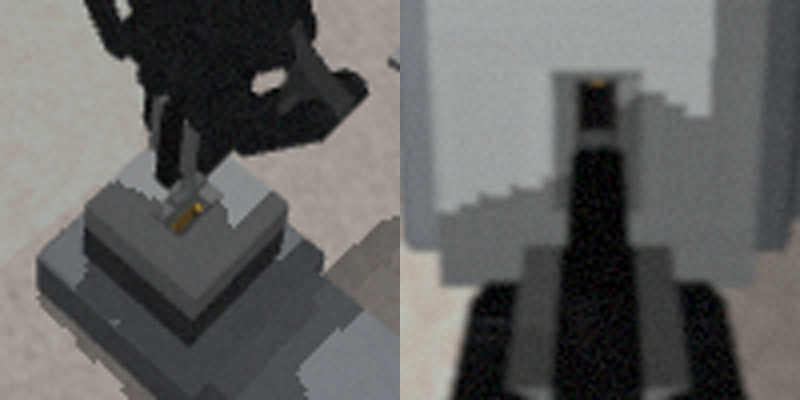

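```bash
python3 - <<'E'
from h import *
p=optics.camera_params('wrist');T=np.linalg.inv(p['view']);f=200/np.tan(np.radians(p['fovy'])/2)
e=get_obs()['eef_pos'];print(e)
def ray(u,v,z):
    r=T[:3,:3]@np.array([(u-p['cx'])/f,-(v-p['cy'])/f,-1]); return T[:3,3]+r*(z-T[2,3])/r[2]
print('funnel edge (c-.014)',ray(324,198,.07)); print('slot edge z64 (c-.010)',ray(324,200,.064))
for v in (212,213,214,215,217): print(v,'tip(-7)',ray(324.5,v,e[2]-.039)[:2],'bit top(-9)',ray(324.5,v,e[2]-.029)[:2])
print('bow -x end(-18), top-of-visible', ray(324.5,217,e[2]-.009))
E
```

```text
[0.68288869 0.13045747 0.11666413]
funnel edge (c-.014) [0.66442022 0.12862758 0.07      ]
slot edge z64 (c-.010) [0.66805034 0.12871974 0.064     ]
212 tip(-7) [0.67217122 0.12917558] bit top(-9) [0.66816995 0.12905468]
213 tip(-7) [0.67292731 0.12919522] bit top(-9) [0.66888446 0.12907324]
214 tip(-7) [0.67368532 0.12921492] bit top(-9) [0.66960077 0.12909185]
215 tip(-7) [0.67444524 0.12923466] bit top(-9) [0.67031889 0.1291105 ]
217 tip(-7) [0.67597086 0.12927429] bit top(-9) [0.6717606  0.12914796]
bow -x end(-18), top-of-visible [0.66334007 0.12889529 0.10766413]
```

The wrist half shows the bit tip at crop (598,138), in line with the funnel (595,72). In x it is about 1.8 mm too far, so I'll correct that and start inserting.

To row units: 0.013 m / 0.75 = 0.0173, 0.007 m / 0.75 = 0.0093.

Call:
{"name": "pendant", "arguments": {"plan": {"tx": [0.0024, 0.0024, 0.0024, 0.0024, 0.0024], "ty": [-0.0005, -0.0005, -0.0005, -0.0005, -0.0005], "tz": [0.0053, 0.0093, 0.0133, 0.0173, 0.0173], "rx": [0, 0, 0, 0, 0], "ry": [0, 0, 0, 0, 0], "rz": [0, 0, 0, 0, 0], "jaw": [0, 0, 0, 0, 0]}}}

```text
time_s: 13.62
eef_pos: [0.68, 0.1301, 0.1018]
eef_rot: [-0.0, -0.013, 1.0, 0.0]
wrist_force: [0.1, 0.2, -0.4]
opening: 0.087
grasp_force: 58.8
```

```bash
python3 -c "
from h import *
o=get_obs();print(o['torque'],o['eef_pos'])"
```

```text
[ 0.02691955 -0.04962837 -0.01747638] [0.68001061 0.13005744 0.10177575]
```

To row units: 0.006 m / 0.75 = 0.008, 0.004 m / 0.75 = 0.0053.

Call:
{"name": "pendant", "arguments": {"plan": {"tx": [0, 0, 0, 0], "ty": [0, 0, 0, 0], "tz": [0.0027, 0.0053, 0.008, 0.008], "rx": [0, 0, 0, 0], "ry": [0, 0, 0, 0], "rz": [0, 0, 0, 0], "jaw": [0, 0, 0, 0]}}}

```text
time_s: 14.12
eef_pos: [0.6803, 0.1301, 0.0962]
eef_rot: [0.0, -0.013, 1.0, 0.0]
wrist_force: [-0.4, -0.3, 0.5]
opening: 0.083
grasp_force: 59.1
```

```bash
python3 -c "
from h import *
o=get_obs();print(o['torque'],o['wrist_force'])"
```

```text
[ 0.03057506  0.11279682 -0.05418378] [-0.39322671 -0.28917056  0.48822534]
```

Now push with small wiggles in yaw and along x.

Careful with the scale: shifts go in shares of 0.75 m and turns go in shares of 2 rad. That gives: 0.009 m / 0.75 = 0.012, 0.008 m / 0.75 = 0.0107, -0.04 rad / 2 = -0.02.

Call:
{"name": "pendant", "arguments": {"plan": {"tx": [0.0013, -0.0013, 0.0013, -0.0013, 0], "ty": [0, 0, 0, 0, 0], "tz": [0.0027, 0.0053, 0.008, 0.0107, 0.012], "rx": [0, 0, 0, 0, 0], "ry": [0, 0, 0, 0, 0], "rz": [0.02, -0.02, 0.02, -0.02, 0], "jaw": [0, 0, 0, 0, 0]}}}

```text
time_s: 14.75
eef_pos: [0.6811, 0.1299, 0.0872]
eef_rot: [0.001, -0.013, 1.0, -0.0]
wrist_force: [2.6, -0.5, -1.3]
opening: 0.085
grasp_force: 58.8
```

```bash
python3 -c "
from h import *
o=get_obs();print(o['torque'],o['wrist_force'])"
```

```text
[-0.04966456 -0.46817113 -0.0712712 ] [ 2.60321451 -0.51384907 -1.26819122]
```

To row units: 0.008 m / 0.75 = 0.0107, 0.007 m / 0.75 = 0.0093, -0.04 rad / 2 = -0.02.

Call:
{"name": "pendant", "arguments": {"plan": {"tx": [0.0013, -0.0013, 0.0013, -0.0007, 0, 0], "ty": [0, 0, 0, 0, 0, 0], "tz": [0.0027, 0.0053, 0.008, 0.0093, 0.0107, 0.0107], "rx": [0, 0, 0, 0, 0, 0], "ry": [0, 0, 0, 0, 0, 0], "rz": [0.02, -0.02, 0.02, -0.02, 0, 0], "jaw": [0, 0, 0, 0, 0, 0]}}}

```text
time_s: 15.5
eef_pos: [0.6808, 0.13, 0.0795]
eef_rot: [0.001, -0.013, 1.0, -0.0]
wrist_force: [0.1, 0.3, 1.9]
opening: 0.084
grasp_force: 59.1
```

```bash
python3 -c "
from h import *
o=get_obs();print(o['torque'],o['wrist_force'])"
```

```text
[ 0.00420177 -0.14609369  0.00525369] [0.07084478 0.32165906 1.92637836]
```

To row units: 0.002 m / 0.75 = 0.0027, 0.001 m / 0.75 = 0.0013, -0.03 rad / 2 = -0.015.

Call:
{"name": "pendant", "arguments": {"plan": {"tx": [0.0007, -0.0007, 0.0007, 0, 0], "ty": [0, 0, 0, 0, 0], "tz": [0.0013, 0.0027, 0.0027, 0.0027, 0.0027], "rx": [0, 0, 0, 0, 0], "ry": [0, 0, 0, 0, 0], "rz": [0.015, -0.015, 0.015, 0, 0], "jaw": [0, 0, 0, 0, 0]}}}

```text
time_s: 16.12
eef_pos: [0.6816, 0.1301, 0.0794]
eef_rot: [0.002, -0.013, 1.0, 0.0]
wrist_force: [-1.5, -0.6, 8.6]
opening: 0.082
grasp_force: 60.2
```

The key is home: it stopped at 0.0794 m with 8.6 N. Now I'll turn clockwise (+rz) about the key axis, 2.5 mm along tool x.

To row units: -0.0014 m / 0.75 = -0.0019, -0.0011 m / 0.75 = -0.0015, 0.15 rad / 2 = 0.075.

Call:
{"name": "pendant", "arguments": {"plan": {"tx": [0, 0.0001, 0.0004, 0.0007, 0.0007], "ty": [-0.0005, -0.0011, -0.0015, -0.0019, -0.0019], "tz": [0, 0, 0, 0, 0], "rx": [0, 0, 0, 0, 0], "ry": [0, 0, 0, 0, 0], "rz": [0.075, 0.15, 0.225, 0.3, 0.3], "jaw": [0, 0, 0, 0, 0]}}}

```text
time_s: 16.75
eef_pos: [0.6812, 0.1279, 0.0794]
eef_rot: [0.002, 0.284, 0.959, -0.0]
wrist_force: [-1.8, -2.8, 8.9]
opening: 0.085
grasp_force: 60.3
```

```bash
python3 -c "
from h import *
o=get_obs();print(o['torque'],o['wrist_force'],o['q'])"
```

```text
[-0.46778481  0.2929092   0.02223992] [-1.7508965  -2.78855917  8.85347237] [ 1.53277145e-02  5.85677219e-01  1.38769545e+00 -1.33386665e-03
  1.16521108e+00 -9.78007277e-01]
```

To row units: -0.002 m / 0.75 = -0.0027, -0.0011 m / 0.75 = -0.0015, 0.95 rad / 2 = 0.475.

Call:
{"name": "pendant", "arguments": {"plan": {"tx": [0, 0.0001, 0.0004, 0.0007, 0.0009, 0.0012, 0.0013, 0.0013], "ty": [-0.0005, -0.0011, -0.0015, -0.0019, -0.0023, -0.0027, -0.0027, -0.0027], "tz": [0, 0, 0, 0, 0, 0, 0, 0], "rx": [0, 0, 0, 0, 0, 0, 0, 0], "ry": [0, 0, 0, 0, 0, 0, 0, 0], "rz": [0.075, 0.15, 0.225, 0.3, 0.375, 0.45, 0.475, 0.475], "jaw": [0, 0, 0, 0, 0, 0, 0, 0]}}}

```text
time_s: 17.75
eef_pos: [0.678, 0.1259, 0.0794]
eef_rot: [0.001, 0.691, 0.723, -0.001]
wrist_force: [-7.1, -5.9, 12.7]
opening: 0.086
grasp_force: 60.8
```

```bash
python3 -c "
from h import *
o=get_obs();print(o['torque'],o['wrist_force'])"
```

```text
[-1.08076239  1.27573545  0.1013126 ] [-7.10472583 -5.94130252 12.67994446]
```

To row units: -0.0015 m / 0.75 = -0.002, -0.001 m / 0.75 = -0.0013, 0.2 rad / 2 = 0.1.

Call:
{"name": "pendant", "arguments": {"plan": {"tx": [-0.0011, -0.0011, -0.0011, -0.0011, -0.0011], "ty": [-0.0013, -0.0017, -0.0019, -0.002, -0.002], "tz": [0, 0, 0, 0, 0], "rx": [0, 0, 0, 0, 0], "ry": [0, 0, 0, 0, 0], "rz": [0.025, 0.05, 0.08, 0.1, 0.1], "jaw": [0, 0, 0, 0, 0]}}}

```text
time_s: 18.38
eef_pos: [0.6769, 0.1258, 0.0794]
eef_rot: [0.001, 0.76, 0.65, -0.0]
wrist_force: [-4.7, -3.7, 11.9]
opening: 0.087
grasp_force: 60.7
```

```bash
python3 -c "
from h import *
o=get_obs();print(o['torque'],o['wrist_force'])
w,x,y,z=o['eef_rot'];M=R.from_quat([x,y,z,w]).as_matrix();print(np.arctan2(M[1,1],M[0,1]),M[:,2])"
```

```text
[-0.61088059  0.97753052  0.09400078] [-4.66698192 -3.73728681 11.89703453]
-0.1545347424091115 [ 9.78649938e-04 -1.54650665e-03 -9.99998325e-01]
```

To row units: -0.0008 m / 0.75 = -0.0011, -0.0007 m / 0.75 = -0.0009, 0.1 rad / 2 = 0.05.

Call:
{"name": "pendant", "arguments": {"plan": {"tx": [-0.0005, -0.0005, -0.0005], "ty": [-0.0009, -0.0011, -0.0011], "tz": [0, 0, 0], "rx": [0, 0, 0], "ry": [0, 0, 0], "rz": [0.03, 0.05, 0.05], "jaw": [0, 0, 0]}}}

```text
time_s: 18.75
eef_pos: [0.6764, 0.1258, 0.0794]
eef_rot: [0.001, 0.791, 0.612, 0.0]
wrist_force: [-3.4, -2.7, 11.3]
opening: 0.09
grasp_force: 60.6
```

```bash
python3 - <<'E'
from h import *
o=get_obs();print(o['torque'],o['wrist_force'])
w,x,y,z=o['eef_rot'];M=R.from_quat([x,y,z,w]).as_matrix();print(np.arctan2(M[1,1],M[0,1]))
ims=[]
for n in('scene','wrist'):
    im,d,p=cam(n)
    ims.append(cv2.resize(im[260:360,320:420] if n=='scene' else im[150:300,250:400],(400,400),interpolation=cv2.INTER_CUBIC))
cv2.imwrite('pics/c8.png',np.hstack(ims))
E
```

```text
[-0.40255894  0.66179694  0.30212125] [-3.41152403 -2.71368325 11.28445833]
-0.2540591622744052
```

View pics/c8.png

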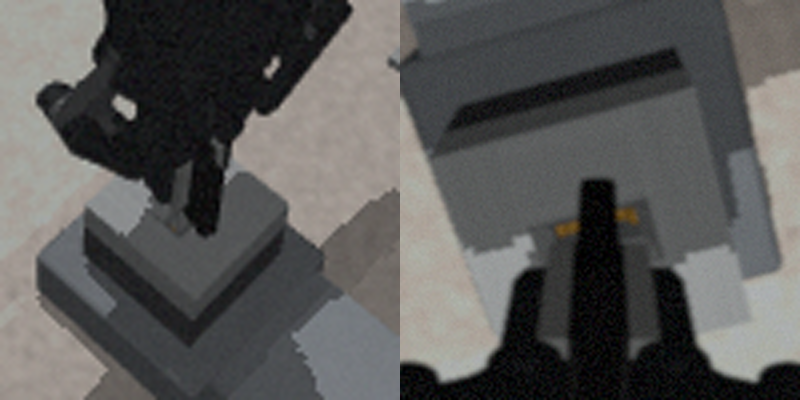

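The crop shows the bow crosswise over the slot at (597,215), down on the block. The torque has jumped to 0.30 N m, so the switch is at its stop. I'll hold briefly, check that it's steady and that the cup is still in place, then hand in.

Call:
{"name": "pendant", "arguments": {"plan": {"tx": [0, 0, 0, 0], "ty": [0, 0, 0, 0], "tz": [0, 0, 0, 0], "rx": [0, 0, 0, 0], "ry": [0, 0, 0, 0], "rz": [0, 0, 0, 0], "jaw": [0, 0, 0, 0]}}}

```text
time_s: 19.35
eef_pos: [0.6764, 0.1258, 0.0794]
eef_rot: [0.001, 0.791, 0.612, 0.0]
wrist_force: [-4.2, -2.1, 10.7]
opening: 0.084
grasp_force: 60.6
```

```bash
python3 - <<'E'
from h import *
o=get_obs();print(o['torque'],o['wrist_force'])
im,d,p=cam('scene');X=cloud(p,d);C=near(X,(.478,.125),.045,.128,.14);print(rect(C),C[:,2].max())
if o['torque'][2]>.15 and len(C)>50: print(workorder.hand_in())
E
```

```text
[-0.37852146  0.66511684  0.28874628] [-4.20207082 -2.13556679 10.70460092]
((476.4466552734375, 125.2532958984375), (59.47321319580078, 58.412841796875), 57.140987396240234) 0.13567240025379868
the job is handed in; nothing more can be done
None
```

I handed the job in at about 19 s: the cup stands upright on the stand about 2 mm off centre, and the black key is fully home, turned clockwise to its stop and still gripped.

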